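# Date-stamp a bottle, unclamp it and check-weigh it

### The job

Stamp the date on the bottle in the jig: press the jig's spring plunger down to its stop and let it spring back, without ramming it. Then slide the jaw fully open, lift the bottle out, and set it down gently, standing upright on its foot in the middle of the scale's plate. Leave the jaw open and all the other things undisturbed.

Things in the scene. Friction and masses are not known exactly. Their poses are not given: they have to be found in the camera images.
- jig: Fixed bottle-dating jig, aluminium and steel, base plate 210 (x) by 110 (y) mm; origin: centre of its underside, z up. Its cradle slopes 30 degrees up towards jig +x; the bottle lies in it, foot at the low end against a heel stop, cap at the high end. Bottle axis in the plane jig y = 0, from (x, z) = (-75, 62) mm at the foot to (72, 147) mm at the cap.
- fixed_jaw (a point): Fixed jaw of the jig: middle of its top face, 14 mm thick across, beside the lowest 45 mm of the bottle on its -y side, 18 mm higher than the axis. Further up, the bottle's flanks are free: only a 42 mm wide rail under it, and nothing within 35 mm below the axis and 60 mm to each side.
- jaw (a joint): Sliding jaw, slides level along jig +y to open, stiff (about 5 N friction): 0 = closed on the bottle, 0.070 m = fully open at its stop. Stands on the bottle's +y side and carries the grip and a bridge plate (37 mm long up the slope, 44 to 50 mm off the bottle's axis) that reaches over the lowest 45 mm of the bottle, with the plunger on it.
- jaw_grip (a point): Grip of the sliding jaw: a black upright block 18 x 18 mm, 42 mm tall, on a 12 mm post, its sides parallel to jig x and y. This point is in it on its axis, 15 mm below its top. It is 85 mm to the +y side of the bottle's axis when the jaw is closed; nothing taller stands within 60 mm.
- plunger (a joint): Spring plunger of the date stamp, carried by the jaw's bridge: 0 = sprung up, 0.012 m = pressed down to its stop (rubber-cushioned) on the bottle's label. Moves square to the slope, that is along the jig's direction (0.5, 0, -0.866). The spring takes about 10 N at the stop and returns it when let go.
- plunger_top (a point): Centre of the top face of the plunger's round black head, 32 mm across and 8 mm thick; moves with the plunger and the jaw. The face is square to the plunger's travel, tilted 30 degrees towards the jig's -x.
- bottle: The finished bottle of orange sauce that lies in the jig: glass, closed with a black cap, 170 mm tall, about 0.3 kg. Origin: centre of its foot; +z: along its axis to the cap. Straight body 50 mm in diameter from 0 to 105 mm, shoulder to 132 mm, neck 26 mm across to 148 mm, cap 29 mm across from 148 to 170 mm.
- scale: Fixed check-weighing scale, white housing 200 x 160 mm, 30 mm high, with a square steel weighing plate 140 x 140 x 6 mm on it whose centre lies over the origin (origin at table height).
- scale_top (a point): Centre of the scale's weighing plate, on its top face, 40 mm above the table.
- done1: Bystander: another such sauce bottle standing on its foot (origin: centre of the foot).
- done2: Bystander: another such sauce bottle standing on its foot (origin: centre of the foot).
- inverted1: Bystander: another such bottle standing upside down on its cap, 170 mm tall (origin: underside of the cap).
- inverted2: Bystander: another such bottle standing upside down on its cap, 170 mm tall (origin: underside of the cap).
- empty: Bystander: empty clear glass bottle, 50 mm across, 150 mm tall, standing (origin: centre of the foot).
- cap: Bystander: loose black bottle cap, 29 mm across and 18 mm high, lying between jig and scale (origin: centre of the underside).
- spoon: Bystander: steel spoon lying on the table (origin on its underside, at its middle).
- funnel: Bystander: steel funnel standing on its 90 mm wide mouth, 85 mm tall (origin: centre of the underside).
Not all that is in view belongs to the job. Leave any green or pink look-alike of the bottle alone.

How it is judged:
By the outcome, as a careful person would: the job done as asked, in the order asked, and still so for the second after the job is handed in, with the robot touching nothing.
It also fails if it takes over 72 s, if anything falls off the work surface, if the arm or the gripper's body presses on something with over 40 N, if the wrist force passes 120 N, or if a joint passes its speed limit or range.

### The arm

A 6-joint arm with a two-finger parallel gripper is mounted at the origin on the work surface. World frame = base frame: x ahead of the robot, y to its left, z up, the work surface at z = 0. Lengths are in mm, angles in rad, forces in N, time in s.
With the tool pointing down it reaches from about 275 to 825 mm from the base axis. Payload 4.9 kg.
Tool frame: the origin (TCP) lies at the very end of the fingers, on their centre line; the grasp point (between the pads) lies 19 mm behind it; z points along the fingers, y is the line along which they close (so a half turn about z gives the same grasp; the last joint's range is limited). The gripper opens to 85 mm and grips with 20 to 120 N. Pads are 22 mm wide; open, the fingers measure 114 mm over their backs; the gripper's body (76 mm by 85 mm) begins 54 mm behind the grasp point. The pads swing forward as they close: fully open they stand 13 mm farther back than shut.
Start: joints at [-1.413, 0.326, -0.193, 1.052, 0, 1.437], TCP at [158.234, -526.764, 206.781] pointing down, gripper open.
Joint ranges: [-2.65, 2.65], [-0.97, 1.79], [-1.3, 1.35], [-1.93, 2.1], [-1.47, 1.37], [-3.14, 3.14]. Speed limits (rad/s): [2.57, 2.57, 3.14, 3.14, 3.14, 3.14].

### API

Orientations are given as [roll, pitch, yaw] about the fixed x, y, z axes, in that order (R = Rz(yaw) Ry(pitch) Rx(roll)).
In Python, from bench import bot, solve_ik, imaging gives the robot as it stands. Calls block until the motion is done:
- bot.move_ptp(position, orientation): joint-space move of the TCP to a pose.
- bot.movel(position, rot=None, max_speed=150, threshold=None): straight line of the TCP; rot=None keeps the orientation; max_speed is the mean speed in mm/s. With threshold (N) it stops when the force on the tool has changed by that much, and returns True; else False.
- bot.move_j(angles): joint-space move.
- bot.grip(opening, effort=None): opening from 0.0 (shut) to 1.0 (fully open); effort is the grip in N (None keeps the last); returns when the fingers have stopped.
- bot.dwell(seconds).
- solve_ik(position, orientation): joint angles nearest the present ones, or None.
- bot.get_state(): the state.
- imaging.capture(name): name is "scene" or "top" or "wrist"; returns the picture (384x512x3 uint8, blue, green, red); there is no depth.
- imaging.camera_model(name): a dict with "K" (3x3 intrinsics, pixels), "k1" (the pictures are not rectified: a ray, as slopes to the right and down, at radius r is drawn at 1 + k1 r^2 times it, then the intrinsics apply), "position" and "rotation" of the camera in the world. Camera axes: x right, y up, looking along -z (the intrinsics and any distortion apply to the point x, -y, -z); pixel columns grow to the right and rows downward; lengths in mm; the calibration is good to about 2 mm. A picture is of the moment at which its call begins: read the wrist's pose just before it. camera_model takes no time and is no camera call; for the wrist camera it gives the pose at the moment of the call.
A pose or a line that the arm cannot do raises bot.IKError and nothing moves.
- bot.sign_off(): hands the job in; it is judged then, once.
The state is a dict: "t": time; "qpos": joint angles; "joint_velocities": joint speeds; "effort": joint torques, N m; "tcp_pos": TCP position; "orientation": TCP orientation; "contact_force": force on the tool from outside, world axes, zero at the start; "wrist_torque": the same for the moment, N m; "opening": opening from 0.0 (shut) to 1.0 (fully open); "gripper_force": force on a finger pad.
Only numpy, scipy, OpenCV 4.12 (cv2) and the standard library are available. Lean on these libraries where they do the work, as an engineer would, in place of code of your own. Each camera call takes 0.05 s, during which the arm holds its last target. There are 200 camera calls.

## Working session

There is one attempt and no reset: what is moved stays moved. The work goes in short steps, each a Python script; the robot and the scene stay as the last script left them, time stands still between calls to the robot, and variables do not carry over. Pictures are saved under pics/ and viewed, at most 10 in all, crops included, and the job is handed in when it is done.

```bash
ls; mkdir -p pics
python3 - <<'E'
from bench import bot, imaging
import cv2,numpy as np
for n in("scene","top"):
    cv2.imwrite(f"pics/{n}0.png",imaging.capture(n))
    m=imaging.camera_model(n);print(n,np.round(m["K"],1).tolist(),m["k1"],np.round(m["position"],1),np.round(m["rotation"],3).tolist())
E
```

```text
pics
scene [[392.8, 0.0, 253.6], [0.0, 392.8, 195.9], [0.0, 0.0, 1.0]] -0.13033367985291916 [1116.5  681.7  725.1] [0.966, -0.011, 2.395]
top [[402.7, 0.0, 254.3], [0.0, 402.7, 186.0], [0.0, 0.0, 1.0]] -0.03132552920677265 [ 335.3   -6.9 1108.5] [0.189, 0.027, -1.589]
```

View pics/scene0.png

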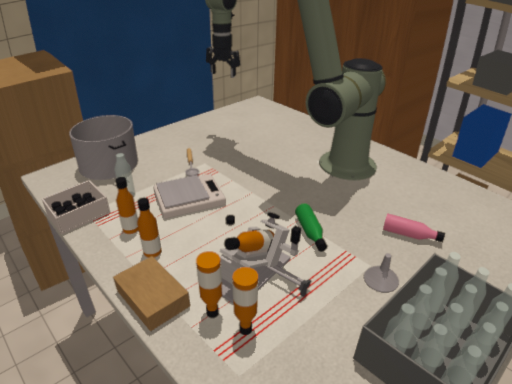

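View pics/top0.png

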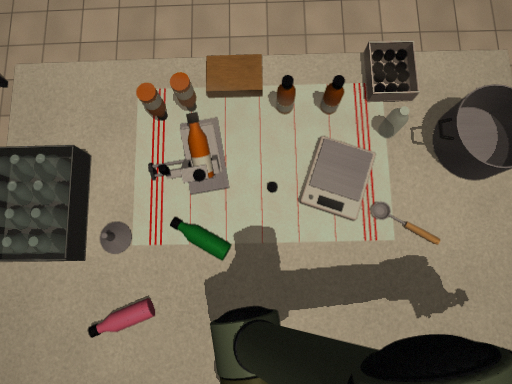

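```bash
cat > h.py <<'E'
from bench import bot, solve_ik, imaging
import cv2, numpy as np
from scipy.spatial.transform import Rotation as Rot
np.set_printoptions(precision=1,suppress=True)
def rpy(r): return Rot.from_euler("xyz",r).as_matrix()
def cam(n):
    m=imaging.camera_model(n); return dict(K=np.array(m["K"]),k1=m["k1"],p=np.array(m["position"]),R=rpy(m["rotation"]))
def project(c,P):
    q=(np.atleast_2d(P)-c["p"])@c["R"]; s=np.c_[q[:,0],-q[:,1]]/-q[:,2:]
    s=s*(1+c["k1"]*(s**2).sum(1,keepdims=True)); return s*c["K"][[0,1],[0,1]]+c["K"][:2,2]
def ray(c,uv):
    s=cv2.undistortPoints(np.array(uv,float).reshape(-1,1,2),c["K"],np.array([c["k1"],0,0,0.]))[:,0]
    return np.c_[s[:,0],-s[:,1],-np.ones(len(s))]@c["R"].T
def onz(c,uv,z):
    d=ray(c,uv); return c["p"]+d*((z-c["p"][2])/d[:,2:])
E
python3 - <<'E'
from h import *
t=cv2.imread("pics/top0.png");s=cv2.imread("pics/scene0.png")
a=cv2.resize(t[100:210,130:240],(600,600)*1 if 0 else (395,395),interpolation=3)
b=cv2.resize(s[200:310,200:330],None,fx=3.05,fy=3.05,interpolation=3)
o=np.zeros((600,800,3),np.uint8);o[:395,:395]=a;o[:b.shape[0],400:400+b.shape[1]]=b[:,:400]
c=cv2.resize(t[130:225,260:400],None,fx=2,fy=2,interpolation=3);o[400:590,:280]=c
cv2.imwrite("pics/crop1.png",o)
c=cam("top")
print("cap ctr",onz(c,[(193,118)],147),"foot",onz(c,[(208,178)],70),"grip",onz(c,[(153,170)],100))
print("scale",onz(c,[(341,170)],40),"loosecap",onz(c,[(272,187)],18))
st=bot.get_state();print(st["tcp_pos"],st["orientation"],imaging.camera_model("wrist"))
E
```

```text
cap ctr [[698.  167.1 147. ]] foot [[558.6 139.2  70. ]] grip [[576.8 278.3 100. ]]
scale [[ 578.8 -218.1   40. ]] loosecap [[540.3 -30.4  18. ]]
[ 158.1 -526.2  206.1] [-3.1 -0.   0.3] {'K': array([[326.9,   0. , 251.6],
       [  0. , 326.9, 191.6],
       [  0. ,   0. ,   1. ]]), 'k1': -0.02397546721176207, 'position': array([ 236.1, -503. ,  373.3]), 'rotation': array([-0.3,  0. , -1.3])}
```

View pics/crop1.png

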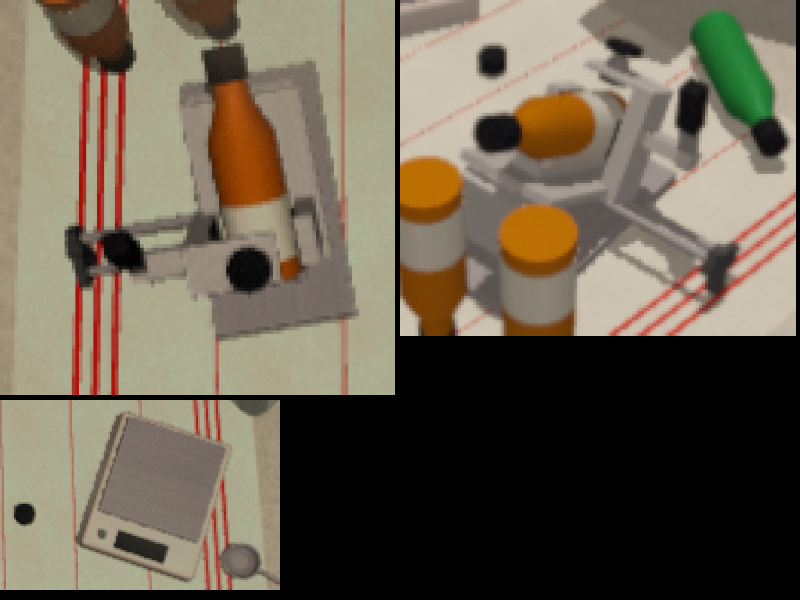

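The bottle meant is the orange one in the jig: cap at top-view (193,118), foot at (208,178). Green at (200,238) and pink at (122,317) are look-alikes. The plunger head is at (199,175), the grip at about (165,168), and the scale plate at (341,170). Next I'll look at the jig with the wrist camera and measure the scale plate from the top view.

Run:
```python
from h import *
c=cam("top");t=cv2.imread("pics/top0.png")
# scale plate: grey region inside housing
roi=t[130:225,290:385].astype(int);hsv=cv2.cvtColor(t,cv2.COLOR_BGR2HSV)[130:225,290:385]
seed=t[165:175,336:346].reshape(-1,3).mean(0);print("seed",seed)
m=(abs(roi-seed).max(2)<22).astype(np.uint8);m=cv2.morphologyEx(m,cv2.MORPH_OPEN,np.ones((3,3)))
k=max(cv2.findContours(m,0,2)[0],key=cv2.contourArea);r=cv2.minAreaRect(k);b=cv2.boxPoints(r)+[290,130]
B=onz(c,b,40);print("plate",B,B.mean(0),[np.linalg.norm(B[i]-B[i-1]) for i in range(4)])
# views
st=bot.get_state()
Rt=rpy(st["orientation"]);cw=cam("wrist");off=Rt.T@(cw["p"]-st["tcp_pos"]);print("camoff",off)
yaw=0.18
for i,(x,y) in enumerate([(610,125),(600,215)]):
    o=[np.pi,0,yaw];p=np.array([x,y,430])-rpy(o)@off
    bot.move_ptp(p,o)
    cw=cam("wrist");im=imaging.capture("wrist");cv2.imwrite(f"pics/w{i}.png",im);np.savez(f"w{i}.npz",**cw)
    print(p,cw["p"],bot.get_state()["t"])
o=np.vstack([cv2.imread("pics/w0.png")[:,:],cv2.imread("pics/w1.png")])
o=np.hstack([cv2.resize(cv2.imread(f"pics/w{i}.png"),(400,300),interpolation=cv2.INTER_AREA) for i in(0,1)])
cv2.imwrite("pics/w01.png",o)
```

```text
seed [101.7 110.6 122.4]
plate [[ 537.5 -126.9   40. ]
 [ 672.6 -175.1   40. ]
 [ 623.9 -309.7   40. ]
 [ 491.2 -258.9   40. ]] [ 581.3 -217.7   40. ] [np.float64(139.91931608015432), np.float64(143.39424152719505), np.float64(143.14263556590302), np.float64(142.09425740593258)]
camoff [  81.4   -0.  -167.2]
[530.  110.4 262.8] [610.2 124.2 429.9] 2.7667
[520.  200.4 262.8] [600. 215. 430.] 7.8333
```

View pics/w01.png

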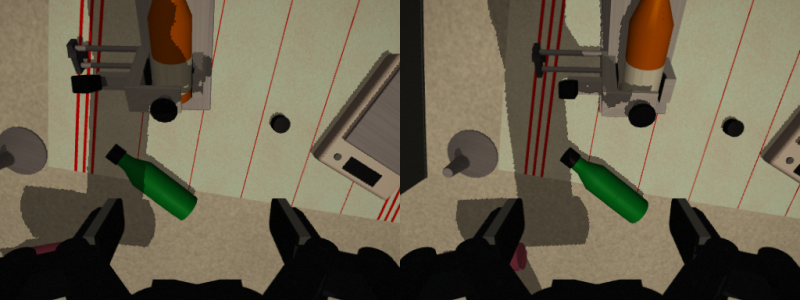

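Wrist views: the plunger head is at about (210,141) in w0 and (308,147) in w1. The grip is at about (110,108) and (215,114). I'll enlarge these to get precise positions.

Run:
```python
from h import *
o=[cv2.resize(cv2.imread(f"pics/w{i}.png")[y:y+150,x:x+100*2-60],None,fx=2.8,fy=4-1.2,interpolation=3) for i,(x,y) in enumerate([(80,30),(185,35)])]
o=np.clip(np.hstack(o).astype(float)*1.3,0,255).astype(np.uint8)
cv2.imwrite("pics/c2.png",o);print(o.shape)
```

```text
(420, 784, 3)
```

View pics/c2.png

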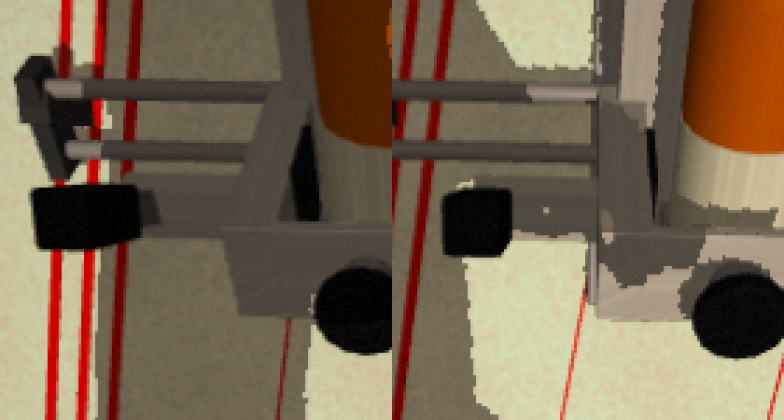

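Crop: the grip block is the black box at (85,217) left and (478,222) right. The plunger head is the black disc at (353,310) and (738,315). I'll triangulate the silhouette centres of the head, the grip and the bottle cap.

Run:
```python
from h import *
def blob(im,uv,thr=45,w=40):
    x,y=map(int,uv);x0,y0=max(x-w,0),max(y-w,0);g=im[y0:y+w,x0:x+w].max(2)
    m=(g<thr).astype(np.uint8);m=cv2.morphologyEx(m,cv2.MORPH_OPEN,np.ones((3,3)))
    n,l,s,c=cv2.connectedComponentsWithStats(m,connectivity=4)
    i=l[y-y0,x-x0];M=(l==i).astype(np.uint8)
    r=cv2.minAreaRect(np.vstack(cv2.findContours(M,0,1)[0]))
    return np.array(r[0])+[x0,y0],c[i]+[x0,y0],s[i]
def tri(cs,uvs):
    A=np.zeros((3,3));b=np.zeros(3)
    for c,u in zip(cs,uvs):
        d=ray(c,[u])[0];d/=np.linalg.norm(d);P=np.eye(3)-np.outer(d,d);A+=P;b+=P@c["p"]
    x=np.linalg.solve(A,b);return x,[project(c,x)[0]-u for c,u in zip(cs,uvs)]
ims=dict(w0=cv2.imread("pics/w0.png"),w1=cv2.imread("pics/w1.png"),top=cv2.imread("pics/top0.png"),scene=cv2.imread("pics/scene0.png"))
cs=dict(w0=dict(np.load("w0.npz")),w1=dict(np.load("w1.npz")),top=cam("top"),scene=cam("scene"))
R={}
for nm,seeds,thr in [("head",dict(w0=(210,140),w1=(308,147),top=(199,175)),30),
  ("grip",dict(w0=(110,108),w1=(215,114),top=(165,169),scene=(200+290/3.05,200+105/3.05)),30),
  ("cap",dict(top=(192,118),scene=(200+97/3.05,200+133/3.05)),60)]:
    u={}
    for k,v in seeds.items():
        mr,ct,s=blob(ims[k],v,thr if k[0]=='w' else 60,40 if k[0]=='w' else 14)
        u[k]=ct; print(nm,k,mr,ct,s)
    for S in ([("w0","w1")] if nm!="cap" else [])+[tuple(u)]:
        X,e=tri([cs[k] for k in S],[u[k] for k in S]);print("  ",S,X,[np.round(q,1).tolist() for q in e]);R[nm]=X
```

```text
head w0 [209.5 140. ] [209.4 140.3] [ 23  25  34  31 846]
head w1 [309.5 147.5] [309.4 147.2] [ 25  26  34  30 825]
head top [198.5 174.5] [198.7 174.8] [  8   8  12  12 117]
   ('w0', 'w1') [555.  153.4 133.8] [[-0.0, 0.1], [0.0, -0.1]]
   ('w0', 'w1', 'top') [554.5 153.4 132. ] [[0.1, 0.3], [-0.5, 0.1], [0.1, -0.2]]
grip w0 [113. 107.] [111.6 106.6] [ 22  28  43  23 850]
grip w1 [215.  113.5] [215.  113.7] [ 28  28  25  24 557]
grip top [164. 169.] [163.8 169.4] [ 8  9 11 11 96]
grip scene [295.4 234.9] [295.4 234.6] [ 10   7  10  17 130]
   ('w0', 'w1') [569.4 242.5 134.3] [[0.0, 0.2], [0.0, -0.2]]
   ('w0', 'w1', 'top', 'scene') [569.3 241.6 136.7] [[-0.1, 0.7], [0.7, 0.4], [-0.4, -0.1], [-0.2, 0.2]]
cap top [192.  117.5] [192.  117.4] [ 9  9 11 10 94]
cap scene [232.  243.5] [231.9 243.3] [  8   9  15  12 145]
   ('top', 'scene') [701.1 170.7 142.3] [[-0.1, 0.1], [-0.2, -0.0]]
```

Run:
```python
from h import *
w=[dict(np.load(f"w{i}.npz")) for i in(0,1)]
for i,(x0,xo,y0),pts in [(0,(80,0,30),[((85,90),(268,92)),((105,152),(240,152)),((222,228),(392,224))]),(1,(185,392,35),[((395,92),(595,93)),((395,152),(597,153)),((600,232),(690,234)),((600,320),(690,320))])]:
    for a,b in pts:
        uv=[((p[0]-xo)/2.8+x0,p[1]/2.8+y0) for p in(a,b)];P=onz(w[i],uv,90);d=P[0]-P[1];print(i,np.degrees(np.arctan2(-d[0],d[1])))
c=cam("top")
g=lambda p:(p[0]*.2785+130,p[1]*.2785+100)
P=onz(c,[g((312,65)),g((355,315)),g((218,340))],8);d=P[0]-P[1];e=P[2]-P[1];print(P,np.degrees([np.arctan2(d[1],d[0]),np.arctan2(-e[0],e[1])]),np.linalg.norm(d),np.linalg.norm(e),(P[0]+P[2])/2)
hsv=cv2.cvtColor(cv2.imread("pics/top0.png"),cv2.COLOR_BGR2HSV)
print(project(c,[[701,170.7,142],[555,153.4,133]]))
```

```text
0 9.27045984477645
0 9.907574519345285
0 11.389369830001442
1 9.9059041605861
1 9.921289831926632
1 9.064622384574445
1 10.299907234391654
[[748.2 122.9   8. ]
 [542.9  89.4   8. ]
 [525.6 196.1   8. ]] [9.3 9.2] 207.97252223620822 108.04155520492992 [636.9 159.5   8. ]
[[192.  117.6]
 [198.8 174.3]]
```

Run:
```python
from h import *
th=np.radians(9.6);J=np.array([[np.cos(th),-np.sin(th),0],[np.sin(th),np.cos(th),0],[0,0,1]]);o=np.array([638.5,160,0])
for k,rows,xr in [("w0",range(5,75,12),(160,275)),("w1",range(5,110,12),(270,370)),("top0",range(128,160,4),(180,215))]:
    im=cv2.imread(f"pics/{k}.png");h=cv2.cvtColor(im,cv2.COLOR_BGR2HSV)
    c=cam("top") if k=="top0" else dict(np.load(k+".npz"))
    for r in rows:
        m=np.where((h[r,xr[0]:xr[1],0]<18)&(h[r,xr[0]:xr[1],1]>170))[0]
        if len(m)<5: continue
        L,R=m[0]+xr[0],m[-1]+xr[0]+1
        D=(lambda d:d/np.linalg.norm(d,axis=1,keepdims=True))(ray(c,[(L-.5,r),(R-.5,r)]));d=J.T@D.sum(0);p=J.T@(c["p"]-o)
        t=np.tan(np.radians(30));s=(62+(p[0]+75)*t-p[2])/(d[2]-d[0]*t);q=p+s*d;print(k,r,L,R,q)
```

```text
w0 5 194 240 [ 29.   -0.4 122. ]
w0 17 190 245 [ 20.7  -0.2 117.2]
w0 29 190 246 [ 11.9   0.  112.2]
w0 41 191 245 [  2.7   0.7 106.9]
w0 53 193 245 [ -6.9   0.6 101.3]
w0 65 194 245 [-17.2   0.9  95.4]
w1 5 305 346 [ 34.6   0.7 125.3]
w1 17 299 348 [ 26.4   0.8 120.5]
w1 29 293 350 [ 17.7   1.  115.5]
w1 41 292 348 [  8.6   0.6 110.3]
w1 53 291 345 [ -1.    0.7 104.7]
w1 65 289 342 [-11.1   1.2  98.9]
w1 77 289 340 [-21.8   0.3  92.7]
w1 89 313 324 [-33.1  -6.   86.2]
top0 128 190 200 [ 39.9  -0.4 128.4]
top0 132 189 203 [ 30.7  -0.7 123.1]
top0 136 189 206 [ 21.3  -2.2 117.6]
top0 140 188 207 [ 12.4   0.1 112.5]
top0 144 189 208 [  3.1  -0.2 107.1]
top0 148 189 209 [ -6.1   0.8 101.8]
top0 152 191 209 [-15.6   0.6  96.3]
top0 156 191 203 [-23.4  10.6  91.8]
```

Bottle axis confirmed (jig origin about (638.5,160), yaw 9.6°). The jaw carriage measures about 7 mm off closed, for both head and grip, so I'll use the measured points. Next I'll check IK for all poses, then press.

```bash
cat >> h.py <<'E'
th=np.radians(9.6);J=np.array([[np.cos(th),-np.sin(th),0],[np.sin(th),np.cos(th),0],[0,0,1]]);O=np.array([638.5,160.5,0])
def jw(p): return O+J@np.array(p,float)
def tool(alpha,psi):
    "tool y = horizontal; z tilted alpha (deg) from straight down towards heading psi (deg); rpy"
    return Rot.from_matrix(Rot.from_euler("z",psi,degrees=True).as_matrix()@Rot.from_euler("y",-alpha,degrees=True).as_matrix()@np.diag([1,-1,-1])).as_euler("xyz")
PSI=9.6
HEAD=np.array([553,153.2,136.8]); N=J@np.array([-.5,0,.866])
GRIP=np.array([569.4,242.2,134.3+6]); PLATE=np.array([582,-217.7,40])
ST=78.; BG=jw([-75+ST*.866,0.5,62+ST*.5])   # bottle grasp point, tool vertical
ROT_P=tool(30,PSI); ROT_D=tool(0,PSI); PH=-20.; ROT_S=tool(60,PH)
def tz(rot): return rpy(rot)[:,2]
E
python3 - <<'E'
from h import *
print(bot.get_state()["qpos"],tz(ROT_P),tz(ROT_S))
ROT_G=tool(0,PSI)
P={"press0":(HEAD+30*N,ROT_P),"press1":(HEAD-14*N,ROT_P),"grip":(GRIP+[0,0,-10],ROT_D),"gripopen":(GRIP+J@[0,66,-10],ROT_D),
"bot":(BG+19*tz(ROT_D),ROT_D),"botup":(BG+[0,0,110]+19*tz(ROT_D),ROT_D),
"pre":(PLATE+[0,0,ST+70]+19*tz(ROT_S),ROT_S),"place":(PLATE+[0,0,ST]+19*tz(ROT_S),ROT_S),"ret":(PLATE+[0,0,ST]-90*tz(ROT_S),ROT_S)}
for k,(p,r) in P.items():
    q=solve_ik(p,r);print(k,p,None if q is None else np.round(q,2))
E
```

```text
[ 0.2  0.3 -0.1  1.2 -0.  -3.1] [ 0.5  0.1 -0.9] [ 0.8 -0.3 -0.5]
press0 [538.2 150.7 162.8] [ 0.1  0.1 -0.8  0.1  0.   3.1]
press1 [559.9 154.4 124.7] [ 0.1  0.2 -0.8  0.   0.   3.1]
grip [569.4 242.2 130.3] [ 0.3  0.5 -0.1  0.9  0.  -3. ]
gripopen [558.4 307.3 130.3] [ 0.4  0.5 -0.1  1.   0.  -2.9]
bot [631.1 159.8  82. ] [ 0.1  0.6 -0.1  0.9  0.   3.1]
botup [631.1 159.8 192. ] [0.1 0.5 0.1 1.1 0.  3.1]
pre [ 597.5 -223.3  178.5] [-0.6  0.3 -1.2 -1.   0.2  3. ]
place [ 597.5 -223.3  108.5] [-0.6  0.6 -1.3 -1.3  0.2  3. ]
ret [ 508.8 -191.   163. ] None
```

```bash
sed -i 's/np.diag(\[1,-1,-1\])/np.diag([-1,1,-1])/' h.py
python3 - <<'E'
from h import *
f=lambda p,r:(lambda q:None if q is None else np.round(q,2).tolist())(solve_ik(p,r))
P={"press0":(HEAD+30*N,ROT_P),"press1":(HEAD-14*N,ROT_P),"grip":(GRIP+[0,0,-10],ROT_D),"gripopen":(GRIP+J@[0,66,-10],ROT_D),
"bot":(BG+19*tz(ROT_D),ROT_D),"botup":(BG+[0,0,110]+19*tz(ROT_D),ROT_D)}
for k,(p,r) in P.items(): print(k,p,f(p,r))
for a in (60,55):
  for ph in (-20,-35,-5):
    r=tool(a,ph);g=PLATE+[0,0,ST]+19*tz(r);print(a,ph,"place",f(g,r),"up70",f(g+[0,0,70],r),"up130",f(g+[0,0,130],r),"back60",f(g-60*tz(r),r))
E
```

```text
press0 [538.2 150.7 162.8] [0.13, 0.05, -0.84, 0.15, 0.02, -0.03]
press1 [559.9 154.4 124.7] [0.13, 0.16, -0.85, 0.04, 0.02, -0.03]
grip [569.4 242.2 130.3] [0.28, 0.51, -0.11, 0.95, 0.0, 0.12]
gripopen [558.4 307.3 130.3] [0.39, 0.54, -0.06, 0.97, 0.0, 0.22]
bot [631.1 159.8  82. ] [0.13, 0.61, -0.07, 0.89, 0.0, -0.03]
botup [631.1 159.8 192. ] [0.13, 0.53, 0.08, 1.12, 0.0, -0.03]
60 -20 place [-0.57, 0.57, -1.26, -1.29, 0.19, -0.11] up70 [-0.57, 0.29, -1.21, -0.97, 0.19, -0.11] up130 [-0.57, 0.09, -1.14, -0.7, 0.19, -0.11] back60 None
60 -35 place [-0.38, 0.57, -1.22, -1.25, -0.2, 0.12] up70 [-0.38, 0.31, -1.18, -0.95, -0.2, 0.12] up130 [-0.38, 0.11, -1.11, -0.69, -0.2, 0.12] back60 None
60 -5 place [-0.75, 0.53, -1.19, -1.09, 0.56, -0.37] up70 [-0.75, 0.28, -1.15, -0.8, 0.56, -0.37] up130 [-0.75, 0.1, -1.08, -0.55, 0.56, -0.37] back60 [-0.85, 0.39, -1.28, -0.99, 0.64, -0.45]
55 -20 place [-0.57, 0.45, -1.19, -1.02, 0.18, -0.13] up70 [-0.57, 0.21, -1.13, -0.72, 0.18, -0.13] up130 [-0.57, 0.04, -1.06, -0.48, 0.18, -0.13] back60 [-0.6, 0.28, -1.28, -0.94, 0.2, -0.15]
55 -35 place [-0.39, 0.45, -1.16, -0.99, -0.18, 0.13] up70 [-0.39, 0.23, -1.1, -0.71, -0.18, 0.13] up130 [-0.39, 0.07, -1.03, -0.47, -0.18, 0.13] back60 [-0.35, 0.3, -1.24, -0.91, -0.21, 0.15]
55 -5 place [-0.73, 0.43, -1.13, -0.84, 0.51, -0.4] up70 [-0.73, 0.21, -1.07, -0.57, 0.51, -0.4] up130 [-0.73, 0.06, -1.0, -0.34, 0.51, -0.4] back60 [-0.82, 0.26, -1.2, -0.71, 0.58, -0.47]
```

Run:
```python
from h import *
bot.grip(0.0,40)
bot.move_ptp(HEAD+60*N,ROT_P)
bot.movel(HEAD+8*N,max_speed=100)
s=bot.get_state();f0=s["contact_force"];print(s["t"],s["tcp_pos"],f0)
hit=bot.movel(HEAD-8*N,max_speed=25,threshold=9)
s=bot.get_state();print(hit,s["t"],"depth",-(s["tcp_pos"]-HEAD)@N,(s["contact_force"]-f0)@N)
if not hit:
  for d in range(9,19):
    hit=bot.movel(HEAD-d*N,max_speed=15,threshold=14)
    s=bot.get_state();print(d,hit,round(s["t"],2),"depth",-(s["tcp_pos"]-HEAD)@N,"F",(s["contact_force"]-f0)@N)
    if (s["contact_force"]-f0)@N>13.5: break
cv2.imwrite("pics/press.png",imaging.capture("scene")[180:330,180:380])
```

```text
11.8417 [549.  152.5 143.7] [-0.4 -0.7 -1.4]
False 12.6333 depth 8.052080569841701 1.3203909491587662
9 False 12.88 depth 8.951273773478755 F 0.2251860421419415
10 False 13.13 depth 10.033917793967728 F 1.3991259636631346
11 False 13.38 depth 11.060430770873701 F 0.3522153986658849
12 False 13.63 depth 12.068341927586296 F 1.480633732881316
13 False 13.88 depth 13.063354226351752 F 0.480801808372427
14 False 14.13 depth 14.055036688316829 F 1.4812738094261444
15 False 14.38 depth 15.052219845983956 F 0.4152561576008895
16 False 14.63 depth 16.062708712611023 F 0.7437628294069987
17 False 14.88 depth 17.050975495836827 F 0.7713495268359855
18 False 15.13 depth 18.054643519628158 F 1.0718902347046972
```

Run:
```python
from h import *
s=bot.get_state();print(s["tcp_pos"],s["orientation"],s["opening"],s["contact_force"])
a=cv2.resize(cv2.imread("pics/press.png"),(400,300),interpolation=3)
w=cv2.resize(imaging.capture("wrist"),(400,300));t=cv2.resize(imaging.capture("top")[110:230,120:280],(400,300),interpolation=3)
o=np.zeros((600,800,3),np.uint8);o[:300,:400]=a;o[:300,400:]=w;o[300:,:400]=t;cv2.imwrite("pics/press2.png",o)
```

```text
[561.9 154.7 121.2] [ 3.1  0.5 -3. ] -0.0007119159239349401 [-1.1  1.2 -0.2]
```

View pics/press2.png

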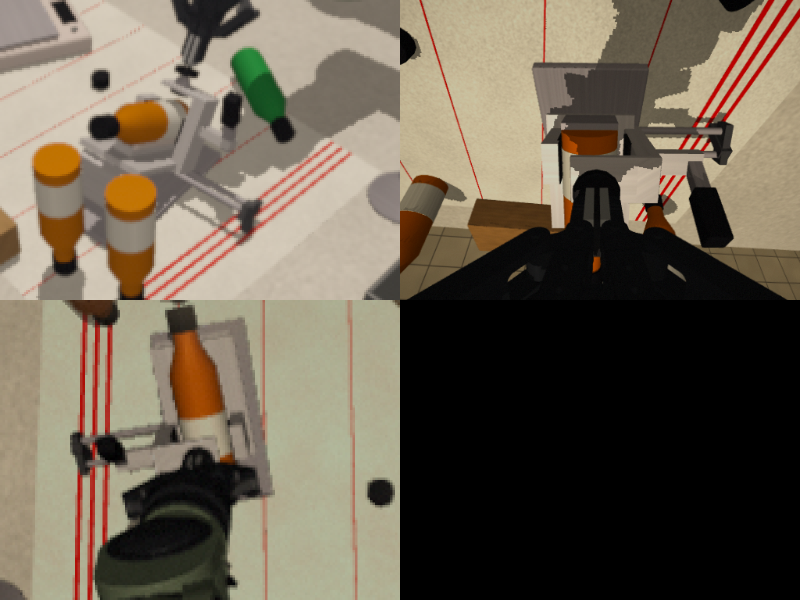

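Wrist view: the fingertips are over the head at about (598,185) in the mosaic, but no force registers. I'll project the expected sprung and pressed head outlines into an enlarged view to see which fits.

Run:
```python
from h import *
c=cam("wrist");im=imaging.capture("wrist")
s=bot.get_state()
z=5;x0,y0=170,170;cr=cv2.resize(np.clip(im[y0:y0+110,x0:x0+160].astype(float)*2.2,0,255).astype(np.uint8),None,fx=z,fy=z,interpolation=3)
a=np.linspace(0,2*np.pi,60);e1=J@[.866,0,.5];e2=J@[0,1,0]
for d,col in [(0,(0,255,0)),(12,(0,0,255))]:
    C=HEAD-d*N+16*(np.cos(a)[:,None]*e1+np.sin(a)[:,None]*e2)
    uv=(project(c,C)-[x0,y0]+.5)*z;cv2.polylines(cr,[uv.astype(int)],True,col,1)
uv=((project(c,s["tcp_pos"])[0]-[x0,y0]+.5)*z).astype(int);cv2.circle(cr,tuple(int(v) for v in uv),4,(255,255,0),-1)
cv2.imwrite("pics/p3.png",cr);print(s["effort"],s["wrist_torque"])
```

```text
[ -0.  -32.1  22.7  -4.1   0.1  -0. ] [-0.1  0.5  0. ]
```

View pics/p3.png

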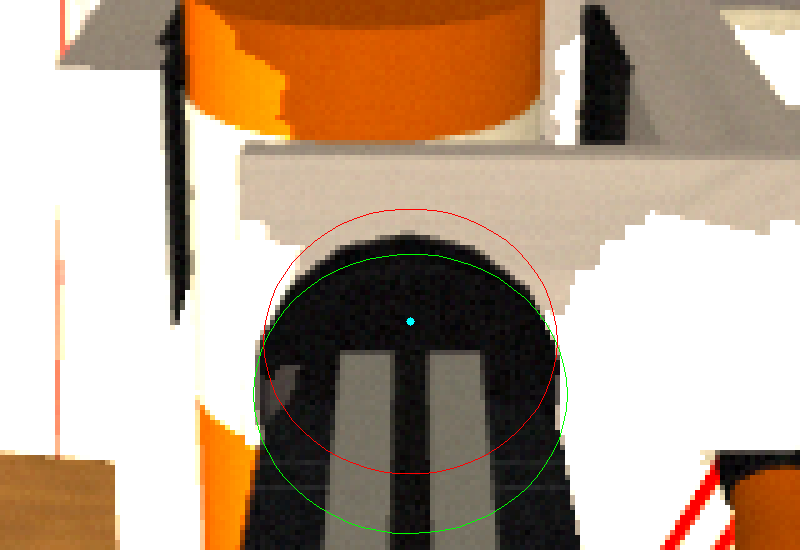

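Run:
```python
from h import *
c=cam("scene")
print(project(c,[HEAD-4*N,HEAD-16*N,HEAD-8*N,bot.get_state()["tcp_pos"]]))
a=cv2.imread("pics/scene0.png").max(2);b=imaging.capture("scene").max(2)
print(a[206:226,262:286]);print(b[206:226,262:286])
```

```text
[[272.6 216.2]
 [271.  220.7]
 [272.  217.7]
 [270.7 221.4]]
[[129 130 129 129 129 129 130 130 131 131 127 125 123 120 117 117 116 116
  116 116 115 115 116 115]
 [130 130 129 130 130 130 129 130 129 129 129 129 130 127 124 119 117 115
  115 115 116 116 115 115]
 [129 130 130 130 130 129 128 128 129 129 131 132 131 132 130 125 121 117
  115 115 115 116 116 115]
 [132 130 130 130 128 130 129 130 131 131 131 131 131 131 131 130 127 123
  119 116 115 116 116 115]
 [149 133 130 130 127 131 130 130 131 131 131 131 131 131 131 131 129 129
  126 121 117 116 116 116]
 [184 149 131 130 129 128 120 117 118 127 128 130 130 132 132 131 130 130
  129 127 122 118 116 116]
 [200 184 149 133 129 117  90  80  82  94 100 113 118 127 130 131 130 129
  129 128 126 124 121 117]
 [203 203 186 151 135  96  50  34  34  40  51  75  81  98 115 126 128 129
  128 128 128 127 125 123]
 [206 207 204 187 176 105  39  21  22  24  28  33  37  50  76  97 113 124
  127 127 127 127 126 126]
 [207 207 207 204 198 142  84  41  24  23  24  24  24  27  34  50  75 102
  123 128 128 126 127 127]
 [206 206 206 205 203 185 169
[... 2302 characters left out ...]
97 198 199 198 189 140 108  98  99 101  97 127 170 178 179 185 207
  210 211 211 211 211 211]
 [172 182 180 181 179 155 112 102 103 104 105 101 122 189 207 210 210 212
  212 211 211 211 211 212]
 [160 167 165 176 172 155 119 109 108 109 108 104 118 192 210 212 213 212
  212 212 212 212 212 212]
 [172 166 160 165 164 172 154 142 120 117 110 103 110 172 197 208 211 211
  211 212 212 212 212 212]
 [197 193 181 151 151 164 162 168 154 152 123 109 107 126 155 178 196 207
  210 212 212 212 213 213]
 [210 208 199 134 116 135 149 163 162 172 163 155 150 121 117 132 157 179
  196 208 211 212 213 213]
 [210 210 203 137  86  92 113 135 149 163 168 174 176 159 154 154 157 163
  162 181 197 208 211 213]]
```

Run:
```python
from h import *
c=dict(np.load("w0.npz"));Rt=rpy([np.pi,0,.18]);tcp=c["p"]-Rt@[81.4,0,-167.2]
for z in (0,-13,-25,-40): print("w0",z,project(c,tcp+np.array([Rt@[x,y,z] for x in(-11,11) for y in(42.5,-42.5)])).round(0).tolist())
s=bot.get_state();R=rpy(s["orientation"]);w=cam("wrist");sc=cam("scene")
for z in (0,-10,-20,-30):
  P=s["tcp_pos"]+np.array([R@[x,0,z] for x in(-11,0,11)])
  print(z,"wrist",((project(w,P)-[170,170]+.5)*5).round(0).tolist(),"scene",project(sc,P).round(1).tolist())
print(R.T@(w["p"]-s["tcp_pos"]))
```

```text
w0 0 [[326.0, 253.0], [178.0, 253.0], [329.0, 217.0], [175.0, 217.0]]
w0 -13 [[331.0, 264.0], [173.0, 265.0], [334.0, 227.0], [170.0, 227.0]]
w0 -25 [[337.0, 277.0], [168.0, 277.0], [340.0, 237.0], [164.0, 238.0]]
w0 -40 [[344.0, 295.0], [160.0, 295.0], [349.0, 253.0], [155.0, 253.0]]
0 wrist [[411.0, 408.0], [411.0, 321.0], [410.0, 231.0]] scene [[268.6, 221.5], [270.7, 221.4], [272.9, 221.3]]
-10 wrist [[411.0, 453.0], [411.0, 362.0], [410.0, 268.0]] scene [[269.9, 217.8], [272.0, 217.7], [274.2, 217.6]]
-20 wrist [[411.0, 503.0], [411.0, 408.0], [410.0, 309.0]] scene [[271.2, 214.0], [273.4, 213.9], [275.5, 213.8]]
-30 wrist [[411.0, 558.0], [411.0, 459.0], [410.0, 355.0]] scene [[272.5, 210.2], [274.7, 210.1], [276.8, 210.1]]
[  80.6    0.1 -167. ]
```

Two views and the missing force agree: the real fingertips end about 25 mm behind the reported TCP, and the head is untouched at scene (272,215). I'll let contact set the calibration and keep pressing slowly under force watch.

Run:
```python
from h import *
F=lambda:(lambda s:((s["contact_force"]@N),-(s["tcp_pos"]-HEAD)@N,s["t"]))(bot.get_state())
f0=np.mean([F()[0] for _ in range(1)])
for d in list(np.arange(19.5,52,1.5)):
    hit=bot.movel(HEAD-d*N,max_speed=15,threshold=12)
    f,dep,t=F();print(d,hit,"depth %.1f F %.1f t %.2f"%(dep,f-f0,t))
    if hit or f-f0>14: break
```

```text
19.5 False depth 19.6 F 0.3 t 15.63
21.0 False depth 21.1 F -0.4 t 15.88
22.5 False depth 22.6 F 0.2 t 16.13
24.0 False depth 24.0 F 2.1 t 16.38
25.5 False depth 25.5 F 2.9 t 16.63
27.0 False depth 27.0 F 5.7 t 16.88
28.5 False depth 28.5 F 5.0 t 17.13
30.0 False depth 30.0 F 6.9 t 17.38
31.5 False depth 31.4 F 7.5 t 17.63
33.0 False depth 32.9 F 8.2 t 17.88
34.5 False depth 34.3 F 10.1 t 18.13
36.0 False depth 35.3 F 17.6 t 18.38
```

```bash
cat >> h.py <<'E'
OFF=24.5; GP=19+OFF   # real fingertips lie OFF behind the reported TCP
E
python3 - <<'E'
from h import *
bot.movel(HEAD-36.6*N,max_speed=15,threshold=12);s=bot.get_state();print(-(s["tcp_pos"]-HEAD)@N,s["contact_force"]@N)
bot.dwell(0.2)
bot.movel(HEAD-20*N,max_speed=40); bot.movel(HEAD+15*N,max_speed=120)
bot.grip(0.5,40)
G=GRIP+[0,0,2]
bot.move_ptp(G+[0,0,-GP+60],ROT_D)
a=imaging.capture("scene").max(2);print(a[211:219,266:282])
f0=bot.get_state()["contact_force"]
hit=bot.movel(G+[0,0,-GP],max_speed=100,threshold=8)
s=bot.get_state();print(hit,s["t"],s["tcp_pos"],s["contact_force"]-f0)
if not hit:
    bot.grip(0.0,40);s=bot.get_state();print("grip",s["t"],s["opening"],s["gripper_force"],s["contact_force"]-f0)
o=np.hstack([cv2.resize(imaging.capture("wrist"),(400,300)),cv2.resize(imaging.capture("scene")[180:300,200:360],(400,300),interpolation=3)]);cv2.imwrite("pics/g1.png",o)
E
```

```text
35.430447138511 25.85692937247674
[[211 215 205 201 202 213 216 217 218 219 219 219 218 217 217 214]
 [216 200 162 147 149 169 180 197 202 214 218 218 218 217 217 217]
 [213 168  94  60  60  73  95 138 149 176 198 212 215 216 216 215]
 [211 138  55  26  24  26  35  54  62  92 141 174 196 210 214 214]
 [211 153  92  45  26  24  28  28  29  34  58  92 141 181 210 215]
 [214 196 180 117  55  32  27  28  25  23  24  33  67 139 207 215]
 [217 215 209 169 108  63  42  35  41  31  22  22  65 159 209 214]
 [216 213 188 156 112  94  87  78 101  95  83  81 116 195 213 216]]
False 21.9917 [569.7 242.2  99.4] [ 0.4  0.2 -0.5]
grip 22.325 0.20445325625407149 40.21510899066925 [-0.2 -1.3  4.9]
```

View pics/g1.png

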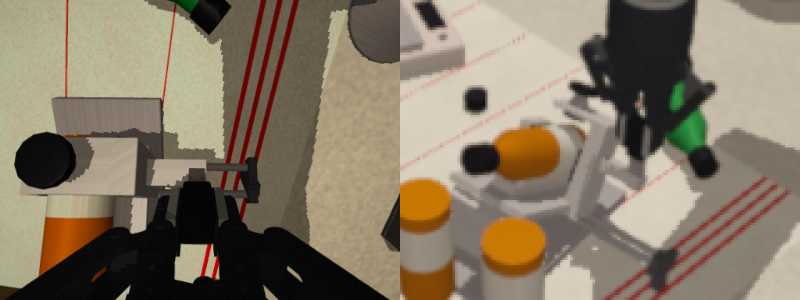

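The plunger hit its stop at 26 N and sprung back. The grip block is held (opening 17.4 mm). Now I'll slide the jaw open.

Run:
```python
from h import *
Y=J@[0,1,0];s=bot.get_state();p0=s["tcp_pos"];f0=s["contact_force"]
hit=bot.movel(p0+50*Y,max_speed=60,threshold=25)
s=bot.get_state();print(hit,s["t"],(s["tcp_pos"]-p0)@J,(s["contact_force"]-f0)@J)
if not hit:
  for d in range(53,78,3):
    hit=bot.movel(p0+d*Y,max_speed=30,threshold=14);s=bot.get_state();f=(s["contact_force"]-f0)@J
    print(d,hit,s["t"],(s["tcp_pos"]-p0)@J,f)
    if hit or abs(f[1])>18: break
cv2.imwrite("pics/open.png",imaging.capture("top")[100:230,110:270])
```

```text
False 23.4083 [ 0.5 49.7  0. ] [ 3.8 -1.2 -6.2]
53 False 23.6583 [ 0.6 52.6 -0. ] [ 4.7 -2.1 -5.1]
56 False 23.9083 [ 0.6 55.7  0. ] [ 5.2 -2.2 -6.5]
59 False 24.1583 [ 0.6 58.8  0. ] [ 5.2 -2.3 -5.8]
62 False 24.4083 [ 0.7 61.8  0. ] [ 5.9 -1.3 -6.4]
65 False 24.6583 [ 0.7 63.4  0. ] [ 5.5 -5.7 -5.9]
68 False 24.9083 [ 0.7 63.3 -0. ] [  4.9 -14.7  -4.6]
71 False 25.1583 [ 0.7 63.2  0. ] [  4.2 -24.7  -2.7]
```

Jaw stop reached after 63.3 mm, so it started about 7 mm open as measured. Release it and go for the bottle.

```bash
cat >> h.py <<'E'
ROT_B=tool(-5,PSI); BT=BG+(GP+3)*tz(ROT_B)
E
python3 - <<'E'
from h import *
s=bot.get_state();p=s["tcp_pos"]
bot.movel(p,max_speed=60)
bot.dwell(0.1)
bot.grip(0.5)
p=bot.get_state()["tcp_pos"];bot.movel(p+[0,0,70],max_speed=150)
bot.grip(0.9,50)
bot.move_ptp(BT+[0,0,95],ROT_B)
t=imaging.capture("top");cv2.imwrite("pics/before.png",np.hstack([cv2.resize(imaging.capture("wrist"),(400,300)),cv2.resize(t[95:215,110:270],(400,300),interpolation=3)]))
s=bot.get_state();print(s["t"],s["tcp_pos"],s["opening"])
E
```

```text
27.8 [626.7 160.1 149.9] 0.9014204086000485
```

View pics/before.png

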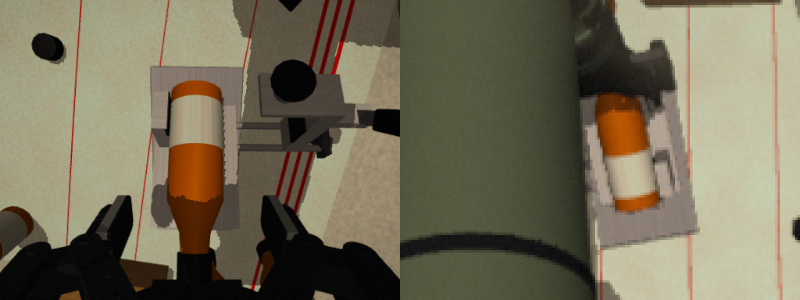

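The jaw stands open with the plunger at mosaic (293,82). The fingers at (125,215) and (268,215) straddle the bottle symmetrically. Descend, grip, lift.

Run:
```python
from h import *
f0=bot.get_state()["contact_force"]
hit=bot.movel(BT,max_speed=80,threshold=6)
s=bot.get_state();print(hit,s["t"],s["tcp_pos"]-BT,s["contact_force"]-f0)
if not hit:
    bot.grip(0.0,50);s=bot.get_state();print("grip",s["t"],s["opening"]*85,s["gripper_force"],s["contact_force"]-f0)
    bot.movel(BT+[0,0,20],max_speed=40);s=bot.get_state();print(s["opening"]*85,s["contact_force"]-f0)
    bot.movel(BT+[0,0,120],max_speed=100);s=bot.get_state();print(s["t"],s["opening"]*85,s["contact_force"]-f0,s["wrist_torque"])
for a in (55,):
  for ph in (-27,-20):
    r=tool(a,ph);print(solve_ik(PLATE+[0,0,ST+60]+(GP+3)*tz(r),r),solve_ik(PLATE+[0,0,ST]+(GP+3)*tz(r),r))
sc=imaging.capture("scene");cv2.imwrite("pics/lift.png",cv2.resize(np.hstack([imaging.capture("wrist"),sc]),(800,300)))
```

```text
False 29.1417 [0.5 0.1 0.7] [ 0.4  1.2 -0.3]
grip 29.5 48.37533130428084 51.72646701335907 [-0.2 -3.   2.7]
48.67820708801213 [-0.1 -0.  -3.8]
31.3 48.866318002560405 [ 0.1  0.2 -2.5] [ 0.1 -0.2  0. ]
[-0.5  0.3 -1.1 -0.8  0.  -0. ] [-0.5  0.5 -1.1 -1.   0.  -0. ]
[-0.6  0.3 -1.1 -0.8  0.2 -0.1] [-0.6  0.5 -1.1 -1.   0.2 -0.1]
```

View pics/lift.png

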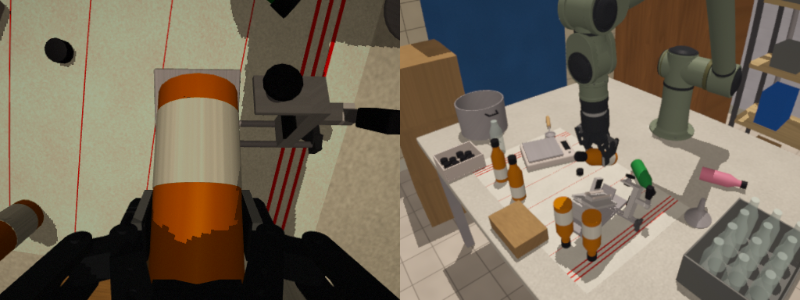

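The bottle is held (48.9 mm) and clear of the jig, and the jaw stays open. Now I'll move above the scale and check the tilt numerically from the scene camera.

```bash
cat >> h.py <<'E'
PH=-27.; ROT_S=tool(55,PH); 
def place(h): return PLATE+[0,0,ST+h]+(GP+3)*tz(ROT_S)
E
python3 - <<'E'
from h import *
bot.move_ptp(place(100),ROT_S)
bot.movel(place(40),max_speed=100)
s=bot.get_state();print(s["t"],s["tcp_pos"]-place(40),s["opening"]*85,s["contact_force"])
c=cam("scene");im=imaging.capture("scene");cv2.imwrite("pics/pre.png",im);h=cv2.cvtColor(im,cv2.COLOR_BGR2HSV)
A=PLATE+[0,0,40];st=np.array([0,20,40,60,80,105,148,170.])
u=project(c,A+np.outer(st,[0,0,1]));print(u)
x0,x1=int(u[:,0].min()-22),int(u[:,0].max()+22)
for r in range(int(u[-1,1])-6,int(u[0,1])+12,4):
    row=h[r,x0:x1];m=np.where((row[:,0]<20)&(row[:,1]>150))[0]
    ax=np.interp(r,u[::-1,1],u[::-1,0])
    print(r,"axis %.1f"%ax,"orange",(m[0]+x0,m[-1]+x0,(m[0]+m[-1])/2+x0-ax) if len(m)>3 else None,"V@axis",h[r,int(round(ax))].tolist())
E
```

```text
33.7917 [0.6 0.  0.3] 48.614099159972426 [ 0.3 -0.8 -3.7]
[[180.5 178.8]
 [179.9 173.2]
 [179.3 167.6]
 [178.7 161.8]
 [178.  156. ]
 [177.2 148.5]
 [175.8 135.3]
 [175.1 128.3]]
122 axis 175.1 orange None V@axis [20, 6, 124]
126 axis 175.1 orange None V@axis [17, 43, 120]
130 axis 175.3 orange None V@axis [0, 11, 23]
134 axis 175.7 orange None V@axis [150, 15, 17]
138 axis 176.1 orange (np.int64(173), np.int64(179), np.float64(-0.1309338504340758)) V@axis [16, 241, 127]
142 axis 176.6 orange (np.int64(172), np.int64(182), np.float64(0.44917127912498245)) V@axis [16, 247, 132]
146 axis 177.0 orange (np.int64(171), np.int64(185), np.float64(1.0292764086840407)) V@axis [16, 247, 131]
150 axis 177.4 orange (np.int64(170), np.int64(185), np.float64(0.10745826666908442)) V@axis [16, 253, 130]
154 axis 177.8 orange (np.int64(170), np.int64(181), np.float64(-2.317711973309116)) V@axis [16, 247, 129]
158 axis 178.2 orange (np.int64(171), np.int64(176), np.float64(-4.744562018700179)) V@axis [12, 40, 96]
162 axis 178.7 orange (np.int64(171), np.int64(185), np.float64(-0.6732040800446555)) V@axis [150, 9, 29]
166 axis 179.1 orange None V@axis [17, 42, 109]
170 axis 179.5 orange None V@axis [18, 39, 149]
174 axis 180.0 orange None V@axis [18, 39, 149]
178 axis 180.4 orange None V@axis [16, 63, 145]
182 axis 180.5 orange (np.int64(177), np.int64(180), np.float64(-1.9926664871575213)) V@axis [13, 160, 134]
186 axis 180.5 orange None V@axis [9, 26, 158]
```

Run:
```python
from h import *
bot.movel(place(8),max_speed=60)
f0=np.mean([bot.get_state()["contact_force"][2]]);hit=False;h=8
while not hit and h>-8:
    h-=1;hit=bot.movel(place(h),max_speed=12,threshold=3);s=bot.get_state();f=s["contact_force"][2]-f0
    print(h,hit,"z err %.2f F %.1f"%((s["tcp_pos"]-place(h))[2],f))
    if f>2.8: hit=True
print(s["t"],s["opening"]*85,s["contact_force"],s["wrist_torque"])
```

```text
7 False z err 0.48 F 0.5
6 False z err 0.05 F 0.4
5 False z err -0.16 F 0.4
4 False z err -0.11 F -0.2
3 False z err -0.11 F 0.3
2 False z err -0.13 F -0.8
1 False z err -0.13 F 0.1
0 False z err -0.14 F -1.0
-1 False z err 0.63 F 3.2
36.775 48.55388342305873 [-0.1  0.5  0.2] [ 0.4  0.8 -0. ]
```

Run:
```python
from h import *
bot.grip(0.75);bot.dwell(0.2)
p=bot.get_state()["tcp_pos"]
bot.movel(p-55*tz(ROT_S),max_speed=80)
p=bot.get_state()["tcp_pos"];bot.movel(p+[-20,10,110],max_speed=150)
s=bot.get_state();print(s["t"],s["contact_force"])
c=cam("scene");im=imaging.capture("scene");cv2.imwrite("pics/end.png",im);h=cv2.cvtColor(im,cv2.COLOR_BGR2HSV)
u=project(c,PLATE+np.outer([0,105,132,148,170.],[0,0,1]));print(u)
o=cv2.imread("pics/scene0.png")
d=(cv2.absdiff(im,o).max(2)>40).astype(np.uint8)
for r in range(int(u[-1,1])-8,int(u[0,1])+12,4):
    ax=np.interp(r,u[::-1,1],u[::-1,0]);x0=int(ax-25);m=np.where((h[r,x0:x0+50,0]<20)&(h[r,x0:x0+50,1]>150))[0]
    print(r,"%.1f"%ax,(m[0]+x0-ax,m[-1]+x0-ax) if len(m)>2 else None,h[r,int(round(ax))].tolist())
n,l,S,C=cv2.connectedComponentsWithStats(cv2.morphologyEx(d,cv2.MORPH_OPEN,np.ones((3,3))))
print([(S[i].tolist()) for i in range(1,n) if S[i,4]>25])
```

```text
39.0083 [ 0.3 -0.8  0.2]
[[181.7 189.5]
 [178.5 160.4]
 [177.7 152.4]
 [177.1 147.6]
 [176.4 140.9]]
132 176.4 None [18, 39, 191]
136 176.4 None [18, 39, 191]
140 176.4 None [9, 40, 45]
144 176.8 None [120, 13, 19]
148 177.2 None [0, 40, 19]
152 177.6 (np.float64(-3.604372760740574), np.float64(3.395627239259426)) [16, 245, 128]
156 178.0 (np.float64(-5.031283579611937), np.float64(4.968716420388063)) [16, 245, 130]
160 178.5 (np.float64(-6.458550574489266), np.float64(7.541449425510734)) [16, 251, 129]
164 178.9 (np.float64(-6.894180152965021), np.float64(7.105819847034979)) [16, 251, 127]
168 179.3 (np.float64(-7.33072529558072), np.float64(6.66927470441928)) [16, 249, 127]
172 179.8 (np.float64(-6.7672704381964195), np.float64(7.2327295618035805)) [16, 249, 126]
176 180.2 (np.float64(-5.2038155808120905), np.float64(2.7961844191879095)) [15, 229, 127]
180 180.6 None [18, 40, 146]
184 181.1 None [18, 40, 146]
188 181.5 None [17, 40, 146]
192 181.7 (np.float64(-6.680710897106792), np.float64(4.319289102893208)) [16, 249, 124]
196 181.7 None [9, 27, 93]
200 181.7 None [8, 26, 148]
[[207, 0, 33, 77, 1481], [294, 20, 13, 13, 115], [310, 25, 21, 28, 465], [276, 32, 23, 18, 243], [192, 43, 84, 91, 2136], [345, 72, 14, 8, 78], [366, 75, 14, 6, 65], [314, 79, 18, 5, 61], [328, 78, 24, 16, 204], [384, 85, 27, 6, 97], [308, 87, 31, 41, 996], [383, 95, 34, 37, 926], [204, 135, 146, 66, 2790], [171, 139, 17, 40, 520], [369, 167, 5, 6, 26], [334, 183, 84, 68, 2361], [173, 188, 17, 12, 146], [209, 191, 15, 9, 95], [199, 201, 68, 22, 726], [265, 212, 57, 64, 1327], [315, 212, 14, 6, 55], [289, 222, 8, 6, 39], [224, 230, 40, 23, 702], [235, 254, 9, 6, 40], [277, 261, 5, 7, 28], [226, 290, 7, 9, 53], [309, 290, 9, 14, 100]]
```

The bottle stands upright on the plate, within about 1 px of the predicted axis, and the robot is clear.

```bash
python3 -c "
from bench import bot
print(bot.sign_off(), bot.get_state()['t'])"
```

```text
the job is handed in; nothing more can be done
the job is handed in; nothing more can be done
```

I pressed the stamp plunger to its stop at about 26 N and it sprang back. I then slid the jaw open to its stop, set the bottle upright in the middle of the scale plate with about 3 N contact, and handed the job in at about 39 s of the 72 s. The final camera check showed the bottle within about 1 pixel of where it should stand, with no sign of anything else moved.

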